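# Swap the battery pack of the pull-off tester

## Task

The battery pack in the pull-off tester is flat. Pull it out and put it on charge, fully seated in a bay of the two-bay charger, and plug the charged pack from the charger fully home into the tester. The charger is light and stands loose: lift and lower packs straight, so that it is not tipped or dragged along, and do not disturb the weight, the tub, the mortar cube or the spare pull head standing near.

Things in the scene. Friction and masses are not known exactly. Their poses are not given: they have to be found in the camera images.
- tester: Portable pull-off tester, heavy (treat as fixed): grey housing 130 (x) x 96 (y) mm on three legs over a pull head. Origin on the bench under its centre, z up, +x to its rear. Flat top, the rim of its battery bay, 112 mm above the bench; bay centre at x = 12 mm. A display hood at the front (x -58 to -22 mm) rises 11 mm above the top.
- tester_handle (a point): Middle of the tester's fixed carrying handle, a bar along y at its rear (x 48 to 63 mm, y -41 to 41 mm in the tester's frame), 32 mm above the housing's top, highest point 40 mm above it. It leaves no room for a finger at the +x side of the pack, so grip packs there across y.
- tester_seat (a point): In the tester's bay: where a pack's origin lies when fully home, 38 mm below the rim. A pack fits only with its x axis along the tester's +x. Spring contacts in the two long walls, centred 22 mm below the rim, clasp the stem: pushing home or pulling out takes about 5 to 9 N, and a pack does not drop home by itself: press until its head meets the rim.
- charger: Light (160 g) two-bay charger standing loose: grey box 130 (x) x 70 (y) x 50 mm. Origin on the bench under its centre, x along its length, z up. Flat top, the rim of both bays, 50 mm above the bench. No clips: packs drop in and lift out freely. All bays, the tester's too: well 30 (x) x 24 (y) mm, groove 5 deep, 10 wide in its +x wall, 41 deep: 1 mm play round the stem.
- charger_bay_a (a point): Bay at the charger's x = -33 mm; holds the charged pack at the start. The point is where a pack's origin lies when seated, 12 mm above the bench, 38 mm below the rim. A pack fits only with its x axis along the charger's +x. The heads of two packs in the charger are 14 mm apart (8 mm at the nose), so grip packs across y.
- charger_bay_b (a point): Bay at the charger's x = +33 mm, empty at the start; otherwise like bay a. The point is where a pack's origin lies when seated.
- pack_charged: Charged pack, about 200 g, black; in the charger at the start. Origin at the centre of the plug stem's lower end, z up along the stem. Stem 28 (x) x 22 (y) x 38 mm with a guide rib 5 x 8 mm along its +x side; the lowest 6 mm taper in by 2.5 mm a side. On the stem sits the grip head (see its grip point).
- charged_grip (a point): Where to grip pack_charged, on its axis 63 mm above its origin. Grip head: x -25 to 27, y -19 to 19, z 38 to 74 mm from the pack's origin; grip it across y (38 mm). Its underside rests on the rim when seated. A grey nose (to x = 31, z 48 to 60 mm) and a grey bar on top mark its +x end.
- pack_flat: Flat pack, in the tester at the start; the same as pack_charged in every way.
- flat_grip (a point): Where to grip pack_flat, as charged_grip.
- weight: Brass 500 g weight, 38 mm across, 57 mm high, loose; leave it alone. Origin under its centre.
- tub: Screw-lid resin tub, 68 mm across, 70 mm high, loose; leave it alone. Origin under its centre.
- cube: Mortar test cube, 40 mm, loose; leave it alone. Origin under its centre.
- spare_head: Spare pull head: steel plate 50 x 50 x 10 mm with a stud up to 42 mm, loose; leave it alone. Origin under its centre.
Mind the look-alikes: they are no part of the job. Leave any blue look-alike of the pack_charged alone.

How it is judged:
At the end, for the whole second after the job is handed in: The charged pack is home in the tester and the flat pack in either charger bay, each within 4 mm of centre, at most 3 mm short of its seat, turned less than 0.12 rad and at rest; the charger stands flat (0.05 rad) within 30 mm of where it stood (horizontal distance between pack_charged and tester_seat below 0.004 m and z of pack_charged in the frame of tester_seat below 0.003 m and angle between the x axis of pack_charged and the x axis of tester, either way round below 0.12 rad and angle between the z axis of pack_charged and the z axis of tester, either way round below 0.08 rad and ((horizontal distance between pack_flat and charger_bay_a below 0.004 m and z of pack_flat in the frame of charger_bay_a below 0.003 m and angle between the x axis of pack_flat and the x axis of charger, either way round below 0.12 rad and angle between the z axis of pack_flat and the z axis of charger, either way round below 0.08 rad) or (horizontal distance between pack_flat and charger_bay_b below 0.004 m and z of pack_flat in the frame of charger_bay_b below 0.003 m and angle between the x axis of pack_flat and the x axis of charger, either way round below 0.12 rad and angle between the z axis of pack_flat and the z axis of charger, either way round below 0.08 rad)) and angle between charger's own z axis and vertical below 0.05 rad and distance of charger from where it was at the start of the episode below 0.03 m and linear speed of each of pack_charged, pack_flat below 0.01 m/s); the robot touches nothing.
It fails at once if the charger is tipped (over 0.2 rad) or dragged more than 30 mm (angle between charger's own z axis and vertical above 0.2 rad or distance of charger from where it was at the start of the episode above 0.03 m).
It fails at once if the weight is knocked or shifted more than 15 mm (distance of weight from where it was at the start of the episode above 0.015 m or angle between weight's own z axis and vertical above 0.3 rad).
It fails at once if the tub is knocked or shifted more than 15 mm (distance of tub from where it was at the start of the episode above 0.015 m or angle between tub's own z axis and vertical above 0.3 rad).
It fails at once if the spare pull head is knocked or shifted more than 15 mm (distance of spare_head from where it was at the start of the episode above 0.015 m or angle between spare_head's own z axis and vertical above 0.3 rad).
It fails at once if the mortar cube is knocked or shifted more than 15 mm (distance of cube from where it was at the start of the episode above 0.015 m or angle between cube's own z axis and vertical above 0.3 rad).
It also fails if it takes over 72 s, if anything falls off the work surface, if the arm or the gripper's body presses on something with over 40 N, if the wrist force passes 120 N, or if a joint passes its speed limit or range.

## Robot

A 7-joint arm with a two-finger parallel gripper is mounted at the origin on a cart in front of the work surface, level with it; the furniture and walls round the work are solid. World frame = base frame: x ahead of the robot, y to its left, z up, the work surface at z = 0. Lengths are in m, angles in rad, forces in N, time in s.
With the tool pointing down it reaches from about 0.4 to 0.85 m from the base axis. Payload 10.4 kg.
Tool frame: the origin (TCP) lies between the finger pads; the fingertips stand 22 mm ahead of it and the grasp point (between the pads) lies 3 mm ahead of it; z points along the fingers, y is the line along which they close (so a half turn about z gives the same grasp; the last joint's range is limited). The gripper opens to 87 mm and grips with 3 to 60 N. Pads are 19 mm wide; open, the fingers measure 117 mm over their backs; the gripper's body (75 mm by 190 mm) begins 51 mm behind the grasp point.
Start: joints at [-1.226, 0.332, -0.065, 1.46, 0.022, 1.35, -0.088], TCP at [0.225, 0.583, 0.245] pointing down, gripper open.
Joint ranges: [-2.6, 2.6], [-0.5, 2.12], [-1.47, 1.34], [0.16, 2.42], [-1.27, 4.41], [0.06, 2.06], [-2.6, 2.6]. Speed limits (rad/s): [2.22, 2.22, 2.79, 2.79, 3.14, 3.14, 3.14].

## Interface

Orientations are given as a unit quaternion [x, y, z, w].
In Python, from plant import env gives the robot as it stands. The module is installed in compiled form; this text tells all that it offers.
- The arm moves only by the tool send_rows, never from a script. Its argument "moves" is a list of rows, each an object with "grip": the closure, from -1 (fully open) to 1 (shut); "slide": the shift along the world's x, y, z in m, a list of three; "spin": the turn about the world's z in degrees. In form: [{"grip": grip, "slide": [x, y, z], "spin": spin}, ...]. A call has 1 to 20 rows; each row shifts and turns the commanded pose from where the row before left it; what a row does not reach is not made up. A row lasts 1/8 s, in which the tool goes at most 62.5 mm and 10.7 degrees, less where a joint would pass 70% of its speed; a pose out of reach is approached as far as the arm can. A call with a gripper value outside its range is refused whole. The fingers move at their own pace and stop on an object; "squeeze" is the grip in N (left out, the last holds). Time passes only in rows, so rows that do not move let the fingers close. It gives the time, the measured TCP pose, the force, the opening and the grip force at its end, in the units of the state.
- env.get_obs(): the state, without advancing time (a new reading comes with each control period).
- env.camera(name): name is "scene" or "top" or "wrist"; returns the picture (400x640x3 uint8, blue, green, red); there is no depth.
- env.camera_info(name): a dict with "fov_y" (degrees; the focal length in pixels is half the picture's height over the tangent of half this angle, whatever the lens; pixels are square), "cx", "cy" (the principal point, pixels), "k1" (the pictures are not rectified: a ray, as slopes to the right and down, at radius r is drawn at 1 + k1 r^2 times it, then the intrinsics apply), "R" (3x3) and "t" (3): a world point X has camera coordinates R X + t. Camera axes: x right, y down, z forward; pixel columns grow to the right and rows downward; lengths in m; the calibration is good to about 2 mm. A picture is of the moment at which its call begins: read the wrist's pose just before it. camera_info takes no time and is no camera call; for the wrist camera it gives the pose at the moment of the call.
- env.hand_in(): hands the job in; it is judged then, once.
The state is a dict: "clock": time; "joint_pos": joint angles; "joint_velocities": joint speeds; "joint_efforts": joint torques, N m; "tcp_pos": TCP position; "tcp_rot": TCP orientation; "ft_force": force on the tool from outside, world axes, zero at the start; "torque": the same for the moment, N m; "width": finger opening in m; "finger_force": force on a finger pad.
Only numpy, scipy, OpenCV 4.12 (cv2) and the standard library are available. Lean on these libraries where they do the work, as an engineer would, in place of code of your own. Each camera call takes 0.05 s, during which the arm holds its last target. There are 200 camera calls.

## Working session

There is one attempt and no reset: what is moved stays moved. The work goes in short steps, Python scripts to look and compute and a tool call to move; the robot and the scene stay as the last step left them, time stands still between calls to the robot, and variables do not carry over. Pictures are saved under pics/ and viewed, at most 10 in all, crops included, and the job is handed in when it is done.

Besides the shell and the picture viewer there is one more tool, called after "Request:" as name([rows], argument=value, ...), one row to a line, values as JSON. send_rows: Moves the arm, as the interface text tells. Its arguments: {"type":"object","properties":{"moves":{"type":"array","items":{"type":"object","properties":{"grip":{"type":"number"},"slide":{"type":"array","items":{"type":"number"}},"spin":{"type":"number"}}}},"squeeze":{"type":"number"}},"required":["moves"]}

```bash
mkdir -p pics; python3 - <<'E'
from plant import env
import cv2,numpy as np
for n in("top","scene"):
    cv2.imwrite(f"pics/{n}0.png",env.camera(n)); i=env.camera_info(n)
    print(n,{k:np.round(v,4).tolist() for k,v in i.items()})
o=env.get_obs();print({k:np.round(v,3).tolist() for k,v in o.items()})
E
```

```text
top {'fov_y': 55.8955, 'cx': 319.3395, 'cy': 194.121, 'k1': -0.0632, 'R': [[0.0308, -0.9995, -0.0025], [-0.9767, -0.0296, -0.2126], [0.2125, 0.009, -0.9771]], 't': [0.1835, 0.6169, 0.9818]}
scene {'fov_y': 53.895, 'cx': 318.9084, 'cy': 200.8417, 'k1': -0.0475, 'R': [[0.7886, -0.6147, -0.0143], [-0.4723, -0.5907, -0.6543], [0.3938, 0.5227, -0.7561]], 't': [-0.3487, 0.4454, 0.6998]}
{'clock': 0.1, 'joint_pos': [-1.226, 0.333, -0.065, 1.461, 0.022, 1.35, -0.089], 'joint_velocities': [-0.0, -0.003, -0.001, -0.003, 0.0, -0.0, -0.001], 'joint_efforts': [0.002, -62.455, 0.025, -39.071, -0.061, 0.036, 0.0], 'tcp_pos': [0.225, 0.583, 0.244], 'tcp_rot': [0.183, 0.983, -0.001, -0.0], 'ft_force': [-0.151, -0.324, 0.294], 'torque': [-0.015, 0.027, 0.013], 'finger_force': 0.0, 'width': 0.087}
```

View pics/top0.png

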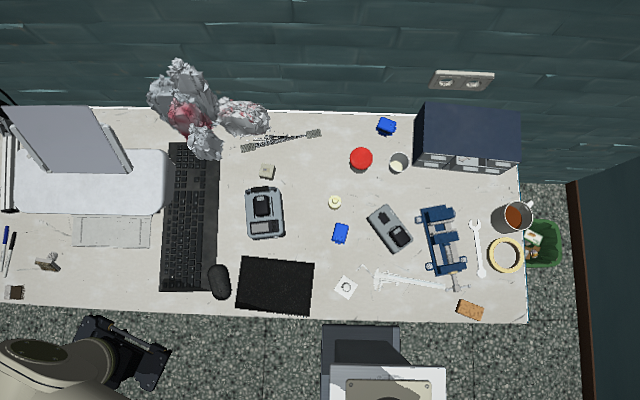

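View pics/scene0.png

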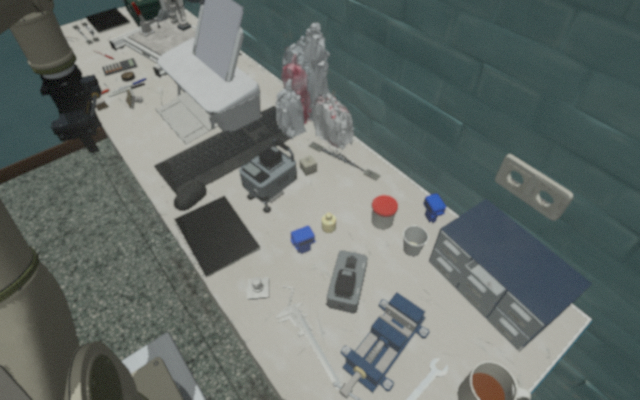

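The top view shows the tester near (264,212), with the flat pack's head at about (262,205). The charger is near (390,230), with the charged pack near (400,238) and the empty bay near (380,215). The scene view agrees. I'll zoom in.

```bash
python3 - <<'E'
import cv2,numpy as np
a=cv2.imread("pics/top0.png"); b=cv2.imread("pics/scene0.png")
f=lambda im,x,y,w,h,s:cv2.resize(im[y:y+h,x:x+w],None,fx=s,fy=s,interpolation=cv2.INTER_CUBIC)
c=np.hstack([f(a,235,175,66,75,6),f(a,357,195,66,75,6)])
cv2.imwrite("pics/ctop.png",c)
c=np.hstack([f(b,232,140,70,75,5.7),f(b,315,243,70,75,5.7)])
cv2.imwrite("pics/cscene.png",c)
E
```

```text
(no output)
```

View pics/ctop.png

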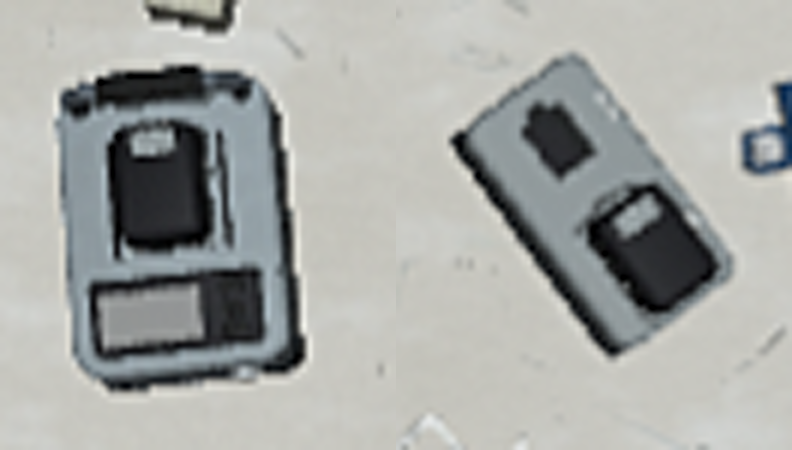

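The tester crop puts the head centre at about (160,185), the housing's left edge running (62,120)-(75,350), and the rear upward. In the charger crop, the empty bay is centred at about (558,140), the charged head at about (655,250), and +x points up-left.

```bash
cat > h.py <<'E'
import numpy as np,cv2
from plant import env
def K(i):
    f=200/np.tan(np.radians(i["fov_y"]/2)); return np.array([[f,0,i["cx"]],[0,f,i["cy"]],[0,0,1.]])
def unproj(i,px,z):
    px=np.array(px,float).reshape(-1,1,2); D=np.array([i["k1"],0,0,0,0.])
    n=cv2.undistortPoints(px,K(i),D,None,None,None).reshape(-1,2)
    R=np.array(i["R"]);t=np.array(i["t"]);C=-R.T@t
    d=np.c_[n,np.ones(len(n))]@R
    return C+d*((z-C[2])/d[:,2])[:,None]
def proj(i,X):
    return cv2.projectPoints(np.array(X,float),cv2.Rodrigues(np.array(i["R"]))[0],np.array(i["t"],float),K(i),np.array([i["k1"],0,0,0,0.]))[0].reshape(-1,2)
E
python3 - <<'E'
from h import *
i=env.camera_info("top")
L=lambda u,v:(235+u/6-.4,175+v/6-.4)
Rr=lambda u,v:(357+(u-396)/6-.4,195+v/6-.4)
print("head",unproj(i,[L(160,187),L(152,142)],.148))
e=unproj(i,[L(62,120),L(75,350)],.112);d=e[0]-e[1];print("tester yaw",np.degrees(np.arctan2(d[1],d[0])))
p=unproj(i,[Rr(558,140)],.05);q=unproj(i,[Rr(650,252)],.086);print("bayb",p,"chg",q)
d=p-q;print(np.degrees(np.arctan2(d[0,1],d[0,0])),np.linalg.norm(d[0,:2]))
e=unproj(i,[Rr(575,55),Rr(730,262),Rr(455,135),Rr(612,355)],.05);print(e)
wi=env.camera_info("wrist");o=env.get_obs();R=np.array(wi["R"]);C=-R.T@np.array(wi["t"])
from scipy.spatial.transform import Rotation as Ro
T=Ro.from_quat(o["tcp_rot"]);print("wristcam in tool",T.inv().apply(C-o["tcp_pos"]),(R@T.as_matrix()).round(3).tolist(),wi["fov_y"],"tool y",T.as_matrix()[:,1])
E
```

```text
head [[0.55849437 0.34844497 0.148     ]
 [0.57787093 0.35310032 0.148     ]]
tester yaw 7.269077360323287
bayb [[0.55204898 0.02095226 0.05      ]] chg [[ 0.4971755  -0.01401395  0.086     ]]
32.50590190535808 0.06506715441336947
[[ 0.59257438  0.01277199  0.05      ]
 [ 0.49746965 -0.05845305  0.05      ]
 [ 0.55299523  0.06897281  0.05      ]
 [ 0.4534632  -0.00348801  0.05      ]]
wristcam in tool [ 0.06682564  0.0010845  -0.14009157] [[-0.001, 1.0, 0.0], [-0.969, -0.001, -0.245], [-0.245, -0.0, 0.969]] 68.98207438865913 tool y [ 0.35955498  0.93312303 -0.00127625]
```

Request:
send_rows([
  {"grip": -1,"slide": [0.03,-0.04,0.03],"spin": 3},
  {"grip": -1,"slide": [0.03,-0.04,0.01],"spin": 5},
  {"grip": -1,"slide": [0.04,-0.04,0],"spin": 5},
  {"grip": -1,"slide": [0.045,-0.035,0],"spin": 5},
  {"grip": -1,"slide": [0.045,-0.03,0],"spin": 5},
  {"grip": -1,"slide": [0.045,-0.025,0],"spin": 5},
  {"grip": -1,"slide": [0.045,-0.02,0]},
  {"grip": -1,"slide": [0.03,-0.005,0]},
  {"grip": -1,"slide": [0.02,0,0]},
  {"grip": -1,"slide": [0,0,0]},
  {"grip": -1,"slide": [0,0,0]},
])

```text
validation failed for argument at $.mo...
```

```bash
python3 - <<'E'
from h import *
import pickle
o=env.get_obs();i=env.camera_info("wrist");im=env.camera("wrist");cv2.imwrite("pics/w1.png",im);pickle.dump((i,o),open("w1.pkl","wb"))
print(o["clock"],o["tcp_pos"],o["tcp_rot"],o["joint_pos"])
E
```

```text
0.1 [0.22463029 0.58288803 0.24384428] [ 1.82860822e-01  9.83138602e-01 -6.36355143e-04 -6.83506868e-05] [-1.22557785  0.33278864 -0.06471122  1.46086102  0.0216438   1.34991974
 -0.08851224]
```

View pics/w1.png

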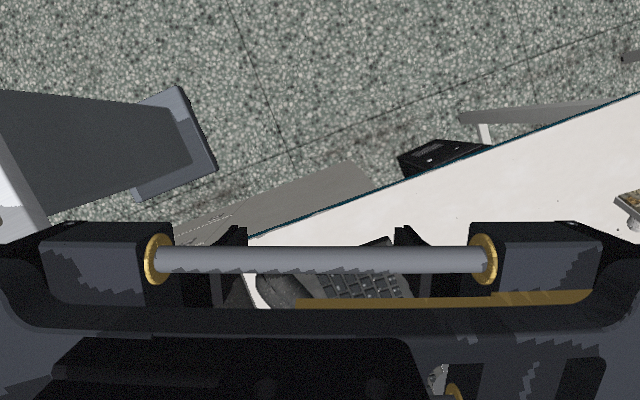

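The wrist view shows the fingers at about row 235, with only the area toward the robot clear above them. So I need the TCP slightly beyond each target.

Request:
send_rows([
  {"grip": -1,"slide": [0.03,-0.04,0.03],"spin": 3},
  {"grip": -1,"slide": [0.03,-0.04,0.02],"spin": 5},
  {"grip": -1,"slide": [0.045,-0.04,0],"spin": 5},
  {"grip": -1,"slide": [0.05,-0.035,0],"spin": 5},
  {"grip": -1,"slide": [0.05,-0.03,0],"spin": 5},
  {"grip": -1,"slide": [0.05,-0.02,0],"spin": 5},
  {"grip": -1,"slide": [0.05,-0.015,0],"spin": 0},
  {"grip": -1,"slide": [0.05,-0.005,0],"spin": 0},
  {"grip": -1,"slide": [0.03,0,0],"spin": 0},
  {"grip": -1,"slide": [0,0,0],"spin": 0},
  {"grip": -1,"slide": [0,0,0],"spin": 0},
])

```text
clock: 1.52
tcp_pos: [0.609, 0.3587, 0.2943]
tcp_rot: [-0.061, 0.998, 0.0, -0.0]
ft_force: [-0.0, -0.8, 0.4]
width: 0.0868
finger_force: 0.0
```

```bash
python3 - <<'E'
from h import *
import pickle
o=env.get_obs();i=env.camera_info("wrist");im=env.camera("wrist");cv2.imwrite("pics/w2.png",im);pickle.dump((i,o),open("w2.pkl","wb"))
print(o["clock"],o["tcp_pos"],o["tcp_rot"],o["joint_pos"])
E
```

```text
1.525 [0.60901447 0.35865839 0.29427434] [-6.07087045e-02  9.98155426e-01  1.01168587e-04 -4.33515261e-04] [-0.68585788  0.50366916  0.14257238  1.12986282 -0.06934102  1.51316367
  1.13554113]
```

View pics/w2.png

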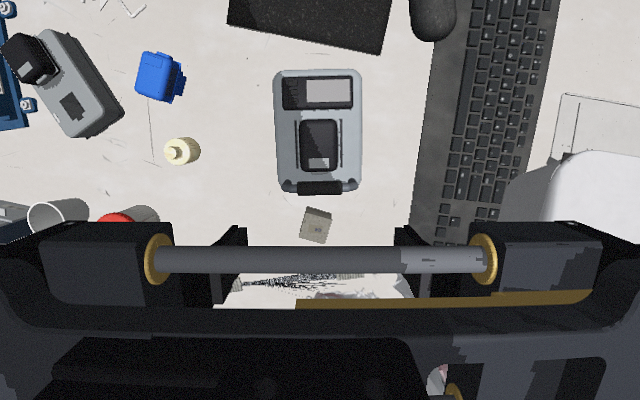

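The wrist view shows the tester upright at (319,130): head about (319,145) with its grey bar at (319,162), handle at (320,187). The charger is at the left, around (65,85). The cream weight is at (182,150), the blue look-alike at (160,77), and the cube at (316,225). I'll zoom in on the tester for a precise reading.

```bash
python3 - <<'E'
import cv2
a=cv2.imread("pics/w2.png")[62:202,266:371]
cv2.imwrite("pics/c2.png",cv2.resize(a,None,fx=4,fy=4,interpolation=cv2.INTER_CUBIC))
E
```

```text
(no output)
```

View pics/c2.png

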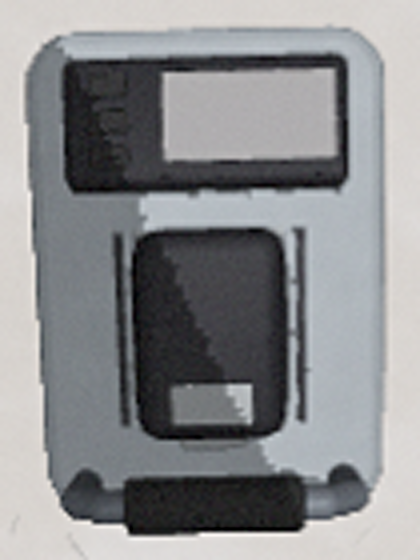

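The crop shows the head outline from (133,228) to (286,438) and the two contact slots, left (117,235)-(126,425) and right (300,230)-(300,420).

```bash
python3 - <<'E'
from h import *
import pickle
from scipy.spatial.transform import Rotation as Ro
i,o=pickle.load(open("w2.pkl","rb"))
L=lambda u,v:(266+u/4-.4,62+v/4-.4)
ang=lambda p:np.degrees(np.arctan2(*(p[1]-p[0])[1::-1]))
for n,z,a,b in[("slotL",.112,(117,235),(126,425)),("slotR",.112,(300,230),(300,420)),("headL",.148,(133,250),(137,420)),("headR",.148,(283,250),(287,420)),("houL",.112,(28,110),(50,480)),("houR",.112,(384,60),(384,480)),("handle mid",.112+.03,(128,505),(305,500)),("hood",.123,(64,185),(348,185))]:
    p=unproj(i,[L(*a),L(*b)],z);print(n,p.round(4)[:,:2].tolist(),ang(p).round(2))
p=unproj(i,[L(135,333),L(285,333),L(210,228),L(210,438)],.148);print(p.round(4)[:,:2].tolist(),p.mean(0), np.linalg.norm(p[0]-p[1]),np.linalg.norm(p[2]-p[3]))
s=unproj(i,[L(117,235),L(126,425),L(300,230),L(300,420)],.112);print("slotmean",s.mean(0))
T=Ro.from_quat(o["tcp_rot"]).as_matrix();print("tool y ang",np.degrees(np.arctan2(T[1,1],T[0,1])))
E
```

```text
slotL [[0.5391, 0.3237], [0.5897, 0.3313]] 8.61
slotR [[0.5319, 0.3722], [0.5825, 0.3792]] 7.82
headL [[0.5425, 0.3309], [0.583, 0.3362]] 7.37
headR [[0.5382, 0.3665], [0.5785, 0.3729]] 9.02
houL [[0.51, 0.2971], [0.6077, 0.3117]] 8.46
houR [[0.4864, 0.3881], [0.5964, 0.405]] 8.7
handle mid [[0.6058, 0.3358], [0.599, 0.3807]] 98.58
hood [[0.5284, 0.3098], [0.5196, 0.3822]] 96.91
[[0.562, 0.3335], [0.5576, 0.3696], [0.5353, 0.3486], [0.5852, 0.3546]] [0.56001756 0.35156099 0.148     ] 0.03637509837095399 0.05032567544805727
slotmean [0.56078987 0.35159708 0.112     ]
tool y ang 96.96097987996937
```

Request:
send_rows([
  {"grip": -1,"slide": [-0.024,-0.0035,0],"spin": 1.3},
  {"grip": -1,"slide": [-0.025,-0.0035,-0.03],"spin": 0},
  {"grip": -1,"slide": [0,0,-0.05],"spin": 0},
  {"grip": -1,"slide": [0,0,-0.04],"spin": 0},
  {"grip": -1,"slide": [0,0,-0.025],"spin": 0},
  {"grip": -1,"slide": [0,0,-0.009],"spin": 0},
  {"grip": -1,"slide": [0,0,0],"spin": 0},
  {"grip": 0.2,"slide": [0,0,0],"spin": 0},
  {"grip": 0.2,"slide": [0,0,0],"spin": 0},
  {"grip": 0.2,"slide": [0,0,0],"spin": 0},
], squeeze=40)

```text
clock: 2.82
tcp_pos: [0.5609, 0.3514, 0.1411]
tcp_rot: [-0.072, 0.997, 0.0, 0.0]
ft_force: [0.2, -0.0, -0.2]
width: 0.0645
finger_force: 0.0
```

Request:
send_rows([
  {"grip": 0.3,"slide": [0,0,0],"spin": 0},
  {"grip": 0.3,"slide": [0,0,0],"spin": 0},
  {"grip": 0.4,"slide": [0,0,0],"spin": 0},
  {"grip": 0.4,"slide": [0,0,0],"spin": 0},
  {"grip": 0.4,"slide": [0,0,0],"spin": 0},
])

```text
clock: 3.45
tcp_pos: [0.5607, 0.3512, 0.1405]
tcp_rot: [-0.072, 0.997, 0.0, -0.0]
ft_force: [-0.8, -0.6, 0.6]
width: 0.0378
finger_force: 40.0
```

Request:
send_rows([
  {"grip": 0.4,"slide": [0,0,0.005],"spin": 0},
  {"grip": 0.4,"slide": [0,0,0.01],"spin": 0},
  {"grip": 0.4,"slide": [0,0,0.015],"spin": 0},
  {"grip": 0.4,"slide": [0,0,0.02],"spin": 0},
  {"grip": 0.4,"slide": [0,0,0.03],"spin": 0},
  {"grip": 0.4,"slide": [0,0,0.04],"spin": 0},
  {"grip": 0.4,"slide": [0,0,0.03],"spin": 0},
  {"grip": 0.4,"slide": [0,0,0],"spin": 0},
])

```text
clock: 4.45
tcp_pos: [0.5617, 0.3518, 0.295]
tcp_rot: [-0.072, 0.997, 0.002, 0.003]
ft_force: [1.0, -0.4, -1.9]
width: 0.0377
finger_force: 40.0
```

Request:
send_rows([
  {"grip": 0.4,"slide": [0.005,-0.02,0],"spin": 2},
  {"grip": 0.4,"slide": [0.005,-0.03,0],"spin": 4},
  {"grip": 0.4,"slide": [0.005,-0.04,0],"spin": 4},
  {"grip": 0.4,"slide": [0.005,-0.045,0],"spin": 4},
  {"grip": 0.4,"slide": [0.005,-0.045,0],"spin": 4},
  {"grip": 0.4,"slide": [0.005,-0.045,0],"spin": 4},
  {"grip": 0.4,"slide": [0.005,-0.035,0],"spin": 2},
  {"grip": 0.4,"slide": [0.005,-0.02,0],"spin": 2},
  {"grip": 0.4,"slide": [0.005,-0.013,0],"spin": 0},
  {"grip": 0.4,"slide": [0,0,0],"spin": 0},
  {"grip": 0.4,"slide": [0,0,0],"spin": 0},
])

```text
clock: 5.82
tcp_pos: [0.6055, 0.0596, 0.2903]
tcp_rot: [-0.295, 0.956, 0.0, -0.0]
ft_force: [-0.5, 0.5, -2.3]
width: 0.0378
finger_force: 40.0
```

```bash
python3 - <<'E'
from h import *
import pickle
o=env.get_obs();i=env.camera_info("wrist");im=env.camera("wrist");cv2.imwrite("pics/w3.png",im);pickle.dump((i,o),open("w3.pkl","wb"))
print(o["clock"],o["tcp_pos"],o["tcp_rot"],o["joint_pos"])
p=proj(i,[[.5246,.0035,.05],[.552,.021,.05],[.497,-.014,.086]]);print(p)
x,y=(p[0]).astype(int);x=max(0,x-100);y=max(0,y-75)
print(x,y);cv2.imwrite("pics/c3.png",cv2.resize(im[y:y+150,x:x+200],None,fx=4,fy=4,interpolation=cv2.INTER_CUBIC))
E
```

```text
5.825 [0.60550324 0.05959712 0.29034532] [-2.94774180e-01  9.55566858e-01  3.64630051e-04 -1.73162817e-04] [-0.33916435  0.27395953  0.20783816  1.44840784 -0.05712162  1.42553229
  2.03867032]
[[318.93091414 100.52742312]
 [318.2004474  127.17398763]
 [319.74886478  66.94356523]]
218 25
```

View pics/c3.png

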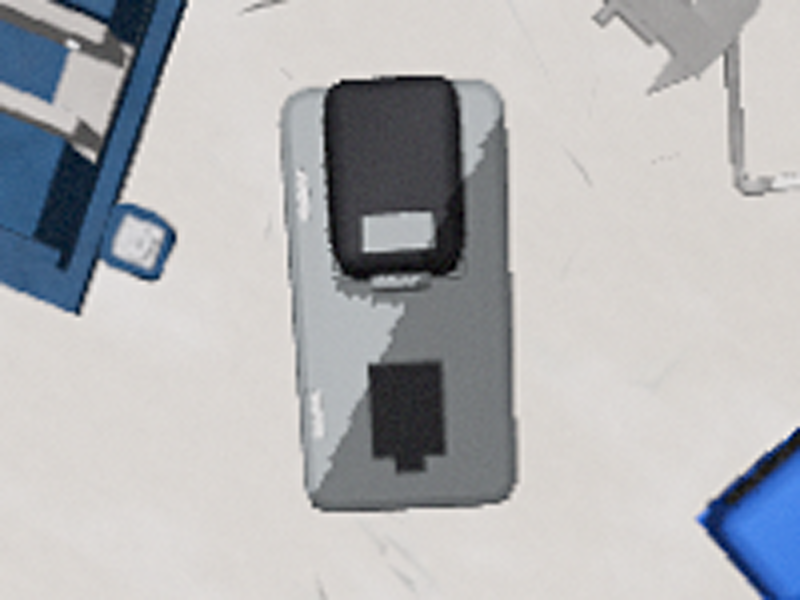

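The crop shows bay b with corners (368,365), (442,361), (446,455) and (374,458), its groove at (410,465), and the charged head from (327,78) to (462,275) with its nose at (400,283).

```bash
python3 - <<'E'
from h import *
import pickle
from scipy.spatial.transform import Rotation as Ro
i,o=pickle.load(open("w3.pkl","rb"))
L=lambda u,v:(218+u/4-.4,25+v/4-.4)
P=lambda z,*a:unproj(i,[L(*q) for q in a],z)
ang=lambda p:np.degrees(np.arctan2(*(p[1]-p[0])[1::-1])).round(2)
w=P(.05,(368,365),(442,361),(446,455),(374,458));print("well",w.round(4)[:,:2].tolist(),w.mean(0))
print("sides",np.linalg.norm(w-np.roll(w,-1,0),axis=1),ang(w[[0,3]]),ang(w[[1,2]]),ang(w[[0,1]])-90,ang(w[[3,2]])-90)
e=P(.05,(282,120),(308,490),(506,110),(516,480));print("edges",ang(e[:2]),ang(e[2:]),e.round(4)[:,:2].tolist())
c=P(.05,(400,511),(400,84),);print("ends",c[:,:2])
h=P(.086,(327,170),(462,170),(392,77),(400,272));print("head",h.round(4)[:,:2].tolist(),h.mean(0),np.linalg.norm(h[0]-h[1]),np.linalg.norm(h[2]-h[3]))
T=Ro.from_quat(o["tcp_rot"]).as_matrix();print("tool yaw",np.degrees(np.arctan2(T[1,1],T[0,1]))-90)
E
```

```text
well [[0.5466, 0.0042], [0.5324, 0.0228], [0.5557, 0.0404], [0.5695, 0.0219]] [0.5510377  0.02230879 0.05      ]
sides [0.02335498 0.02918455 0.02310101 0.0289246 ] 37.62 37.11 37.25 36.599999999999994
edges 37.27 36.89 [[0.5012, -0.0576], [0.5899, 0.0099], [0.4607, -0.0031], [0.5495, 0.0635]]
ends [[ 0.57875262  0.038219  ]
 [ 0.47269645 -0.03372199]]
head [[0.5098, -0.0326], [0.4888, -0.0017], [0.4798, -0.0312], [0.5208, -0.0007]] [ 0.4998186  -0.01653585  0.086     ] 0.037307379947059155 0.0510773228861253
tool yaw 34.287993687657945
```

Request:
send_rows([
  {"grip": 0.4,"slide": [-0.025,-0.017,0],"spin": 1.4},
  {"grip": 0.4,"slide": [-0.029,-0.02,0],"spin": 1.4},
  {"grip": 0.4,"slide": [0,0,-0.04],"spin": 0},
  {"grip": 0.4,"slide": [0,0,-0.05],"spin": 0},
  {"grip": 0.4,"slide": [0,0,-0.045],"spin": 0},
  {"grip": 0.4,"slide": [0,0,-0.03],"spin": 0},
  {"grip": 0.4,"slide": [0,0,0],"spin": 0},
  {"grip": 0.4,"slide": [0,0,0],"spin": 0},
])

```text
clock: 6.88
tcp_pos: [0.5525, 0.0218, 0.1271]
tcp_rot: [-0.318, 0.948, -0.0, 0.001]
ft_force: [0.6, -0.1, -0.9]
width: 0.0379
finger_force: 40.0
```

```bash
python3 - <<'E'
from h import *
from scipy.spatial.transform import Rotation as Ro
o=env.get_obs();T=Ro.from_quat(o["tcp_rot"]).as_matrix();print(o["tcp_pos"],np.degrees(np.arctan2(T[1,1],T[0,1]))-90,T[:,2],o["ft_force"])
E
```

```text
[0.55252505 0.02183327 0.12707481] 37.06144982973113 [ 1.75922283e-03  5.12024010e-04 -9.99998321e-01] [ 0.56972942 -0.05252211 -0.88732457]
```

Request:
send_rows([
  {"grip": 0.4,"slide": [-0.0008,0.0008,0],"spin": 0},
  {"grip": 0.4,"slide": [0,0,-0.006],"spin": 0},
  {"grip": 0.4,"slide": [0,0,-0.004],"spin": 0},
  {"grip": 0.4,"slide": [0,0,-0.004],"spin": 0},
  {"grip": 0.4,"slide": [0,0,-0.004],"spin": 0},
  {"grip": 0.4,"slide": [0,0,0],"spin": 0},
])

```text
clock: 7.62
tcp_pos: [0.5508, 0.022, 0.1072]
tcp_rot: [-0.318, 0.948, 0.0, -0.0]
ft_force: [0.1, 0.6, -0.5]
width: 0.038
finger_force: 40.0
```

Request:
send_rows([
  {"grip": 0.4,"slide": [0,0,-0.006],"spin": 0},
  {"grip": 0.4,"slide": [0,0,-0.008],"spin": 0},
  {"grip": 0.4,"slide": [0,0,-0.008],"spin": 0},
  {"grip": 0.4,"slide": [0,0,-0.004],"spin": 0},
  {"grip": 0.4,"slide": [0,0,0],"spin": 0},
])

```text
clock: 8.25
tcp_pos: [0.5507, 0.022, 0.0812]
tcp_rot: [-0.318, 0.948, 0.0, -0.0]
ft_force: [0.9, 0.5, -1.6]
width: 0.0377
finger_force: 40.0
```

Sliding in freely. I'll lower the last bit, release and raise.

Request:
send_rows([
  {"grip": 0.4,"slide": [0,0,-0.0015],"spin": 0},
  {"grip": 0.4,"slide": [0,0,-0.0015],"spin": 0},
  {"grip": 0.4,"slide": [0,0,0],"spin": 0},
])

```text
clock: 8.62
tcp_pos: [0.5509, 0.022, 0.0786]
tcp_rot: [-0.318, 0.948, 0.0, -0.0]
ft_force: [-0.3, -0.2, -1.5]
width: 0.0376
finger_force: 40.0
```

Request:
send_rows([
  {"grip": -0.3,"slide": [0,0,0],"spin": 0},
  {"grip": -0.3,"slide": [0,0,0],"spin": 0},
  {"grip": -0.3,"slide": [0,0,0],"spin": 0},
  {"grip": -0.3,"slide": [0,0,0.01],"spin": 0},
  {"grip": -0.3,"slide": [0,0,0.03],"spin": 0},
  {"grip": -0.3,"slide": [0,0,0.04],"spin": 0},
  {"grip": -0.3,"slide": [0,0,0.04],"spin": 0},
  {"grip": -0.3,"slide": [-0.025,-0.019,0.04],"spin": 0},
  {"grip": -0.3,"slide": [-0.0276,-0.0208,0.04],"spin": 0},
  {"grip": -0.3,"slide": [0,0,0],"spin": 0},
  {"grip": -0.3,"slide": [0,0,0],"spin": 0},
])

```text
clock: 10.0
tcp_pos: [0.4983, -0.0174, 0.2787]
tcp_rot: [-0.318, 0.948, 0.0, 0.0]
ft_force: [0.3, 0.6, -0.6]
width: 0.0566
finger_force: 0.0
```

```bash
python3 - <<'E'
from h import *
import pickle
o=env.get_obs();i=env.camera_info("wrist");print(o["tcp_pos"],o["width"],o["finger_force"])
im=env.camera("top");cv2.imwrite("pics/t4.png",im)
cv2.imwrite("pics/c4.png",cv2.resize(im[180:280,330:440],None,fx=5,fy=5,interpolation=cv2.INTER_CUBIC))
E
```

```text
[ 0.49831024 -0.01741844  0.2786861 ] 0.05655722387224853 0.0
```

View pics/c4.png

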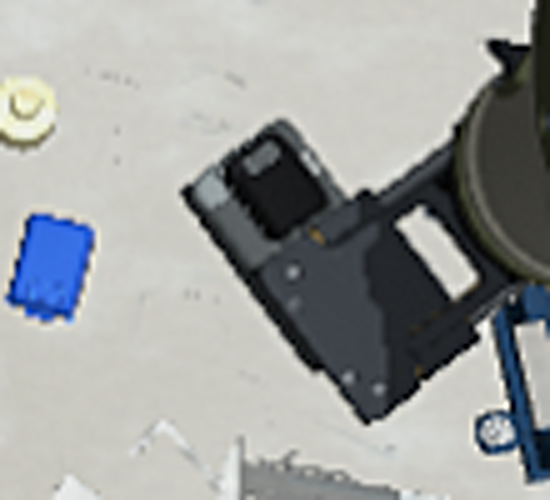

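The flat pack sits squarely in bay b with its head at (275,190), and the charger hasn't moved (corner at (183,190) in the crop matches the earlier one). Lowering onto the charged pack.

Request:
send_rows([
  {"grip": -0.3,"slide": [0,0,-0.05],"spin": 0},
  {"grip": -0.3,"slide": [0,0,-0.06],"spin": 0},
  {"grip": -0.3,"slide": [0,0,-0.045],"spin": 0},
  {"grip": -0.3,"slide": [0,0,-0.03],"spin": 0},
  {"grip": -0.3,"slide": [0,0,-0.015],"spin": 0},
  {"grip": -0.3,"slide": [0,0,0],"spin": 0},
  {"grip": 0.4,"slide": [0,0,0],"spin": 0},
  {"grip": 0.4,"slide": [0,0,0],"spin": 0},
  {"grip": 0.4,"slide": [0,0,0],"spin": 0},
  {"grip": 0.4,"slide": [0,0,0],"spin": 0},
  {"grip": 0.4,"slide": [0,0,0],"spin": 0},
])

```text
clock: 11.42
tcp_pos: [0.4989, -0.0177, 0.0794]
tcp_rot: [-0.317, 0.948, -0.0, 0.001]
ft_force: [-1.5, 0.3, 6.2]
width: 0.0376
finger_force: 40.0
```

Request:
send_rows([
  {"grip": 0.4,"slide": [0,0,0],"spin": 0},
  {"grip": 0.4,"slide": [0,0,0],"spin": 0},
])

```text
clock: 11.68
tcp_pos: [0.4989, -0.0178, 0.0794]
tcp_rot: [-0.317, 0.948, -0.0, 0.001]
ft_force: [-2.0, -0.5, 6.5]
width: 0.0376
finger_force: 40.0
```

Request:
send_rows([
  {"grip": 0.4,"slide": [0,0,0.004],"spin": 0},
  {"grip": 0.4,"slide": [0,0,0.006],"spin": 0},
  {"grip": 0.4,"slide": [0,0,0.008],"spin": 0},
  {"grip": 0.4,"slide": [0,0,0],"spin": 0},
])

```text
clock: 12.18
tcp_pos: [0.4987, -0.0177, 0.0974]
tcp_rot: [-0.318, 0.948, -0.0, 0.001]
ft_force: [-0.0, -0.2, -2.7]
width: 0.0376
finger_force: 40.0
```

Request:
send_rows([
  {"grip": 0.4,"slide": [0,0,0.02],"spin": 0},
  {"grip": 0.4,"slide": [0,0,0.04],"spin": 0},
  {"grip": 0.4,"slide": [0,0,0.05],"spin": 0},
  {"grip": 0.4,"slide": [0,0,0.05],"spin": 0},
  {"grip": 0.4,"slide": [0.002,0.015,0.03],"spin": -2},
  {"grip": 0.4,"slide": [0.006,0.035,0],"spin": -4},
  {"grip": 0.4,"slide": [0.008,0.045,0],"spin": -5},
  {"grip": 0.4,"slide": [0.008,0.05,0],"spin": -5},
  {"grip": 0.4,"slide": [0.008,0.05,0],"spin": -5},
  {"grip": 0.4,"slide": [0.008,0.05,0],"spin": -4},
  {"grip": 0.4,"slide": [0.008,0.045,0],"spin": -2},
  {"grip": 0.4,"slide": [0.006,0.04,0],"spin": -1.7},
  {"grip": 0.4,"slide": [0.005,0.025,0],"spin": 0},
  {"grip": 0.4,"slide": [0.003,0.014,0],"spin": 0},
  {"grip": 0.4,"slide": [0,0,0],"spin": 0},
  {"grip": 0.4,"slide": [0,0,-0.04],"spin": 0},
  {"grip": 0.4,"slide": [0,0,-0.035],"spin": 0},
  {"grip": 0.4,"slide": [0,0,-0.02],"spin": 0},
  {"grip": 0.4,"slide": [0,0,0],"spin": 0},
  {"grip": 0.4,"slide": [0,0,0],"spin": 0},
])

```text
clock: 14.68
tcp_pos: [0.5611, 0.3513, 0.1934]
tcp_rot: [-0.072, 0.997, 0.001, 0.001]
ft_force: [0.9, -0.0, -2.3]
width: 0.0378
finger_force: 40.0
```

```bash
python3 - <<'E'
from h import *
from scipy.spatial.transform import Rotation as Ro
o=env.get_obs();T=Ro.from_quat(o["tcp_rot"]).as_matrix();print(o["tcp_pos"],np.degrees(np.arctan2(T[1,1],T[0,1]))-90,T[:,2],o["ft_force"])
E
```

```text
[0.56108486 0.35129815 0.19337432] 8.300970871134993 [ 0.001927    0.00132624 -0.99999726] [ 0.9350469  -0.03889683 -2.33181255]
```

Request:
send_rows([
  {"grip": 0.4,"slide": [-0.0005,0,-0.005],"spin": 0},
  {"grip": 0.4,"slide": [0,0,-0.006],"spin": 0},
  {"grip": 0.4,"slide": [0,0,-0.004],"spin": 0},
  {"grip": 0.4,"slide": [0,0,-0.004],"spin": 0},
  {"grip": 0.4,"slide": [0,0,-0.004],"spin": 0},
  {"grip": 0.4,"slide": [0,0,-0.002],"spin": 0},
  {"grip": 0.4,"slide": [0,0,0],"spin": 0},
])

```text
clock: 15.55
tcp_pos: [0.5598, 0.3512, 0.1664]
tcp_rot: [-0.073, 0.997, -0.0, -0.0]
ft_force: [0.1, 0.9, -1.8]
width: 0.0379
finger_force: 40.0
```

Request:
send_rows([
  {"grip": 0.4,"slide": [0,0,-0.004],"spin": 0},
  {"grip": 0.4,"slide": [0,0,-0.004],"spin": 0},
  {"grip": 0.4,"slide": [0,0,-0.004],"spin": 0},
  {"grip": 0.4,"slide": [0,0,-0.004],"spin": 0},
  {"grip": 0.4,"slide": [0,0,-0.004],"spin": 0},
  {"grip": 0.4,"slide": [0,0,-0.004],"spin": 0},
  {"grip": 0.4,"slide": [0,0,0],"spin": 0},
])

```text
clock: 16.42
tcp_pos: [0.5599, 0.351, 0.1418]
tcp_rot: [-0.073, 0.997, -0.0, -0.0]
ft_force: [3.0, 0.5, -3.2]
width: 0.0381
finger_force: 40.0
```

Request:
send_rows([
  {"grip": 0.4,"slide": [0,0,-0.001],"spin": 0},
  {"grip": 0.4,"slide": [0,0,-0.001],"spin": 0},
  {"grip": 0.4,"slide": [0,0,-0.001],"spin": 0},
  {"grip": 0.4,"slide": [0,0,0],"spin": 0},
])

```text
clock: 16.92
tcp_pos: [0.5599, 0.3512, 0.1415]
tcp_rot: [-0.073, 0.997, 0.0, 0.0]
ft_force: [-5.5, -3.5, 13.8]
width: 0.0378
finger_force: 40.0
```

Request:
send_rows([
  {"grip": 0.4,"slide": [0,0,-0.0015],"spin": 0},
  {"grip": 0.4,"slide": [0,0,0],"spin": 0},
])

```text
clock: 17.18
tcp_pos: [0.56, 0.3512, 0.1415]
tcp_rot: [-0.072, 0.997, 0.0, 0.001]
ft_force: [-9.1, -7.9, 23.5]
width: 0.0378
finger_force: 40.0
```

The pack is home: 23.5 N of push and no further travel. I'll back off the command, release, and retreat upward.

Request:
send_rows([
  {"grip": 0.4,"slide": [0,0,0.003],"spin": 0},
  {"grip": 0.4,"slide": [0,0,0],"spin": 0},
  {"grip": -0.3,"slide": [0,0,0],"spin": 0},
  {"grip": -0.3,"slide": [0,0,0],"spin": 0},
  {"grip": -0.3,"slide": [0,0,0],"spin": 0},
  {"grip": -0.3,"slide": [0,0,0.01],"spin": 0},
  {"grip": -0.3,"slide": [0,0,0.03],"spin": 0},
  {"grip": -0.3,"slide": [0,0,0.04],"spin": 0},
  {"grip": -0.3,"slide": [0,0,0.05],"spin": 0},
  {"grip": -0.3,"slide": [0.03,0.005,0.03],"spin": 0},
  {"grip": -0.3,"slide": [0.02,0.002,0],"spin": 0},
  {"grip": -0.3,"slide": [0,0,0],"spin": 0},
  {"grip": -0.3,"slide": [0,0,0],"spin": 0},
])

```text
clock: 18.8
tcp_pos: [0.6091, 0.3583, 0.3009]
tcp_rot: [-0.073, 0.997, 0.0, -0.0]
ft_force: [0.5, 1.0, 0.5]
width: 0.057
finger_force: 0.0
```

```bash
python3 - <<'E'
from h import *
o=env.get_obs();print(o["clock"],o["tcp_pos"],o["finger_force"])
im=env.camera("wrist");t=env.camera("top");old=cv2.imread("pics/w2.png")
f=lambda a,x,y,w,h,s:cv2.resize(a[y:y+h,x:x+w],None,fx=s,fy=s,interpolation=cv2.INTER_CUBIC)
c=np.vstack([f(im,0,0,400,240,2)[:300],f(t,330,180,110,75,4)[:, :440].repeat(1,0) if 0 else cv2.copyMakeBorder(f(t,330,180,110,75,4)[:290],0,0,0,360,cv2.BORDER_CONSTANT)])
cv2.imwrite("pics/w5.png",np.vstack([f(im,0,0,400,240,2)]) )
cv2.imwrite("pics/f5.png",np.hstack([f(im,250,55,130,150,3.4),f(t,345,190,90,127,4)[:510]]))
E
```

```text
18.8 [0.60914563 0.35834128 0.30089464] 0.0Traceback (most recent call last):
  File "<stdin>", line 7, in <module>
    return _nx.concatenate(arrs, 1, dtype=dtype, casting=casting)
           ~~~~~~~~~~~~~~~^^^^^^^^^^^^^^^^^^^^^^^^^^^^^^^^^^^^^^^
ValueError: all the input array dimensions except for the concatenation axis must match exactly, but along dimension 0, the array at index 0 has size 510 and the array at index 1 has size 508
```

```bash
python3 - <<'E'
from h import *
im=env.camera("wrist");t=env.camera("top")
f=lambda a,x,y,w,h:cv2.resize(a[y:y+h,x:x+w],(390,500),interpolation=cv2.INTER_CUBIC)
cv2.imwrite("pics/f6.png",np.hstack([f(im,266,62,109,140),f(t,350,190,78,100)]))
E
```

```text
(no output)
```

View pics/f6.png

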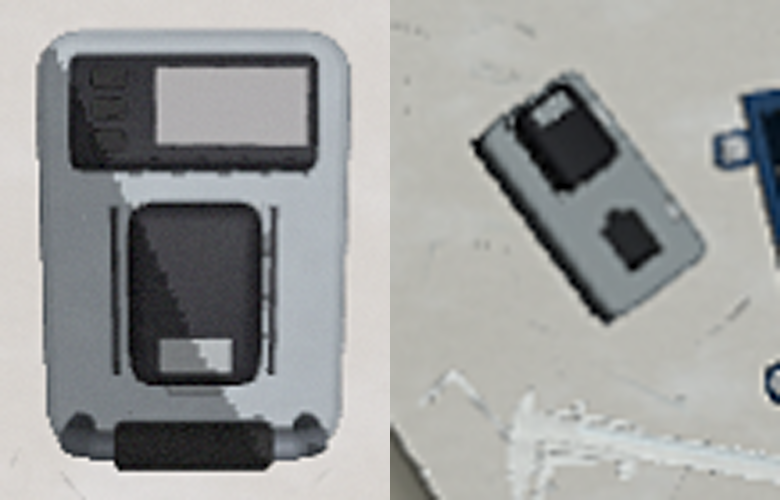

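The charged pack's head is at (195,293), square on the tester rim. The flat pack is in bay b at (567,135), bay a is empty, and the charger is in place.

```bash
python3 -c "
from plant import env
print(env.hand_in())"
```

```text
the job is handed in; nothing more can be done
None
```

I handed the job in at about 19 s: the charged pack is pressed home in the tester, the flat pack is seated in charger bay b, and the charger stands where it was; the hand-in returned no verdict.

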